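# Close the screen press by one turn of its hand wheel

### The job

A phone with a freshly glued screen lies in the small bench press. Close the press: push the hand wheel round clockwise (seen from above) by its upright handle through exactly one full turn, until the handle stands level with the index tab again, then move clear. Only push the handle with the fingers, do not grip it, do not run on into a second turn, and leave the phone and the other things on the bench where they are.

Things in the scene. Friction and masses are not known exactly. Their poses are not given: they have to be found in the camera images.
- press: Small screw press, fixed to the bench: dark steel bed 152 x 122 x 16 mm, two steel columns, an aluminium cross-beam along its y axis (126 mm long, top at 179 mm) and on top a dark hand wheel. Origin at bench height on the wheel's axis; its +y axis points from the wheel's axis to the index tab.
- press_axis (a point): Point on the vertical axis of the hand wheel, level with the top of the wheel's rim, 206 mm above the bench. The wheel is 162 mm across with three spokes; its hub, 30 mm across, stands 10 mm above the rim's top.
- index_tab (a point): Top of the index tab, the narrow upright steel tongue on the end of the cross-beam just outside the wheel's rim: 98.5 mm from the wheel's axis, top at 198.5 mm above the bench (below the top of the rim, so the fingers pass over it). Beside the press, to the right, a fixed hot-air tool stands 280 mm tall; a microscope stands further right.
- handle_mid (a point): Middle of the upright black handle that stands on the wheel's rim at the end of one spoke, 75 mm from the wheel's axis. The handle is an upright post, oval in plan, 14 mm across in the radial direction and 22 mm along the direction of turning, from 207 to 257 mm above the bench; this point is at 231 mm. It turns with the wheel and does not tip.
- wheel (a joint): Turning angle of the hand wheel in rad: 0 at the start with the handle level with the index tab, growing clockwise seen from above; 6.283 is one full turn. The wheel needs about 2 N at the handle, does not coast and stays where it is left. It has no click or stop at one turn.
- pad: The dark, rubber-faced pressing pad, 106 x 52 mm, under the platen: 12 mm of feed per turn of the wheel lower it on the phone and load its springs to about 4 N. Its origin is the point on the wheel's axis at bench height as built and goes down with it.
- phone: The phone, 136 x 66 x 6 mm, loose, lying flat on the bed of the press between four pins and two end stops, its long side along the press's x axis. Origin at the centre of its underside, 20 mm above the bench.
- eraser: Eraser 20 x 45 x 12 mm, a bystander on the bench. Origin at the centre of its underside.
- kapton_roll: Roll of amber tape, 68 mm across, 12 mm high, a bystander.
- wick_spool: Small flat spool 39 x 56 x 11 mm, a bystander.
- screw_dish: Shallow white dish, 72 mm across, 14 mm high, a bystander.
- driver_red: Small screwdriver 140 mm long, lying, a bystander.
- white_pot: White jar with a ribbed lid, 34 mm across, 43 mm high, a bystander.
- side_cutters: Side cutters, 126 mm long, lying, a bystander.

How it is judged:
By the outcome, as a careful person would: the job done as asked, in the order asked, and still so for the second after the job is handed in, with the robot touching nothing.
It also fails if it takes over 70 s, if anything falls off the work surface, if the arm or the gripper's body presses on something with over 40 N, if the wrist force passes 120 N, or if a joint passes its speed limit or range.

### The arm

A 6-joint arm with a two-finger parallel gripper is mounted at the origin on a cart in front of the work surface, level with it; the furniture and walls round the work are solid. World frame = base frame: x ahead of the robot, y to its left, z up, the work surface at z = 0. Lengths are in m, angles in rad, forces in N, time in s.
With the tool pointing down it reaches from about 0.4 to 0.825 m from the base axis. Payload 7 kg.
Tool frame: the origin (TCP) lies on the centre line of the jaws, within the pads' length; the fingertips stand r.nose_length ahead of it and the grasp point (between the pads) lies 6 mm ahead of it (r.nose_length is the distance from the TCP to the fingertips, in m); z points along the fingers, y is the direction in which the jaws open and shut (so a half turn about z gives the same grasp; the last joint's range is limited). The gripper opens to 88 mm and grips with 3 to 60 N. Pads are 19 mm wide; open, the fingers measure 130 mm over their backs; the gripper's body (78 mm by 193 mm) begins 47 mm behind the grasp point.
Start: joints at [-1.013, 0.359, 0.012, 0, -1.224, -0.288], TCP at [0.18, -0.651, 0.252] pointing down, gripper open.
Joint ranges: [-3.07, 3.07], [-1.43, 2.12], [-1.02, 1.25], [-3.03, 1.67], [-3.05, -0], [-3.03, 3.03]. Speed limits (rad/s): [2.39, 2.39, 3.01, 3.14, 3.14, 3.14].

### API

Orientations are given as a unit quaternion [w, x, y, z].
In Python, from plant import readout, optics, ticket, r gives the robot as it stands. The module is installed in compiled form; this text tells all that it offers.
- The arm moves only by the shell command python3 -m jog 'ROWS'. ROWS is JSON, one flat list of numbers, 7 for each row, row after row: the gripper command: -1 is fully open, 1 is shut, values between are in proportion, then the shift along the world's x, y, z as a fraction of full scale, then the turn, a rotation vector about the world's x, y, z as a fraction of full scale. A call has exactly 5 rows; each row is the pose to reach, as a shift and turn from the pose commanded when the call began, turning the shorter way round; what a row does not reach only later rows make up. Full scale, the value 1, is 1000 mm for a shift and pi rad for a turn. A row lasts 1/10 s, in which the tool goes at most 50 mm and 8.59 degrees, less where a joint would pass 70% of its speed; a pose out of reach is approached as far as the arm can. A call with a number of a shift or a turn outside -1 to 1 is refused whole. A call with a gripper value outside its range is refused whole. The fingers move at their own pace and stop on an object; the grip force is fixed at half the most. Time passes only in rows, so rows that repeat a pose let the fingers close, or fill a call up. It gives the time, the measured TCP pose, the force and the opening at its end, in the units of the state.
- readout.state(): the state, without advancing time (a new reading comes with each control period).
- optics.get_image(name): name is "side" or "top"; returns a dict with "frame" (400x640x3 uint8, red, green, blue), "fx", "fy", "cx", "cy" (pixels), "cam_to_world" (4x4, takes a point from camera to world coordinates). Camera axes: x right, y down, z forward; pixel columns grow to the right and rows downward; lengths in m; the calibration is good to about 2 mm. A picture is of the moment at which its call begins. There is no depth.
- ticket.finish_job(): hands the job in, once; it reports no verdict.
The state is a dict: "t": time; "joint_positions": joint angles; "joint_velocities": joint speeds; "joint_efforts": joint torques, N m; "ee_pos": TCP position; "orientation": TCP orientation; "wrist_force": force on the tool from outside, world axes, zero at the start; "ft_torque": the same for the moment, N m; "finger_gap": finger opening in m.
Only numpy, scipy, OpenCV 4.12 (cv2) and the standard library are available. Lean on these libraries where they do the work, as an engineer would, in place of code of your own. Each camera call takes 0.05 s, during which the arm holds its last target.

## Working session

There is one attempt and no reset: what is moved stays moved. The work goes in short steps, Python scripts to look and compute and a shell command to move; the robot and the scene stay as the last step left them, time stands still between calls to the robot, and variables do not carry over. Pictures are saved under pics/ and viewed, and the job is handed in when it is done.

```bash
mkdir -p pics && python3 - <<'E'
from plant import readout, optics, ticket, r
import cv2, json
s=readout.state(); print({k:s[k] for k in ('t','joint_positions','ee_pos','orientation','wrist_force','finger_gap')}, r.nose_length)
for n in ('side','top'):
    d=optics.get_image(n); cv2.imwrite(f'pics/{n}0.png',d['frame'][...,::-1]); print(n,d['fx'],d['fy'],d['cx'],d['cy'],d['cam_to_world'])
E
```

```text
{'t': 0.0, 'joint_positions': array([-1.01289965e+00,  3.59377749e-01,  1.10714588e-02, -3.47771360e-04,
       -1.22409567e+00, -2.88088164e-01]), 'ee_pos': array([ 0.17977188, -0.65016196,  0.25063447]), 'orientation': array([-1.80465881e-04, -1.34436715e-01,  9.90921843e-01,  7.99170485e-04]), 'wrist_force': array([ 0.49042405, -0.09594899,  0.65240517]), 'finger_gap': 0.08782497615230288} 0.025
side 415.18224093969957 415.18224093969957 319.48068412307634 203.49452012989065 [[-0.93098867 -0.23940556  0.27558133  0.2373067 ]
 [-0.36497791  0.62524342 -0.68982737  0.73606329]
 [-0.00715691 -0.74280256 -0.66947228  0.8375551 ]
 [ 0.          0.          0.          1.        ]]
top 444.3923627849439 444.3923627849439 318.72442056332034 198.2394438278316 [[ 0.02532305 -0.98813352  0.15149552  0.39821134]
 [-0.99967046 -0.0243925   0.00799801  0.02143509]
 [-0.00420774 -0.15164813 -0.98842559  1.04113075]
 [ 0.          0.          0.          1.        ]]
```

View pics/side0.png

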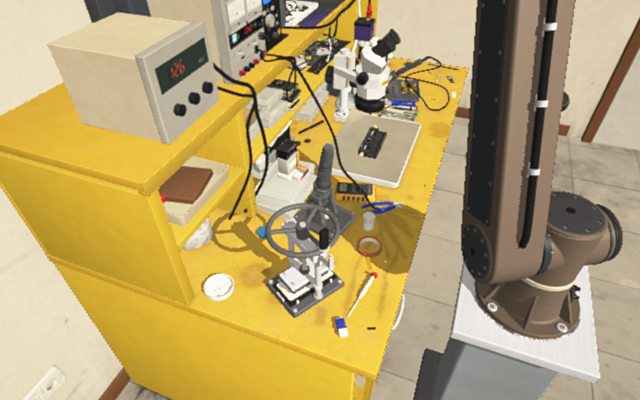

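View pics/top0.png

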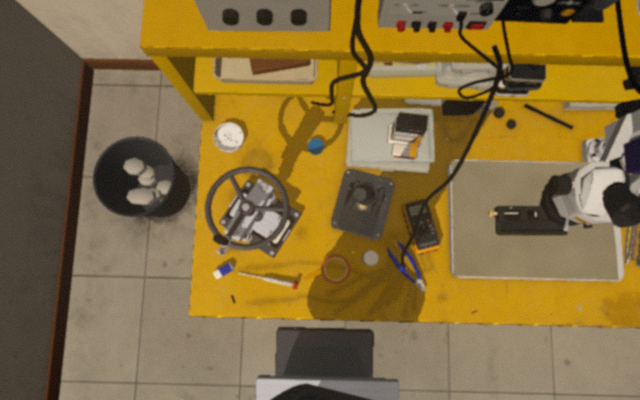

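```bash
python3 - <<'E'
import cv2
a=cv2.imread('pics/top0.png')[140:300,170:400]; cv2.imwrite('pics/top0z.png',cv2.resize(a,None,fx=3.4,fy=3.4,interpolation=cv2.INTER_CUBIC))
a=cv2.imread('pics/side0.png')[130:350,190:420]; cv2.imwrite('pics/side0z.png',cv2.resize(a,None,fx=2.7,fy=2.7,interpolation=cv2.INTER_CUBIC))
E
```

```text
(no output)
```

View pics/top0z.png

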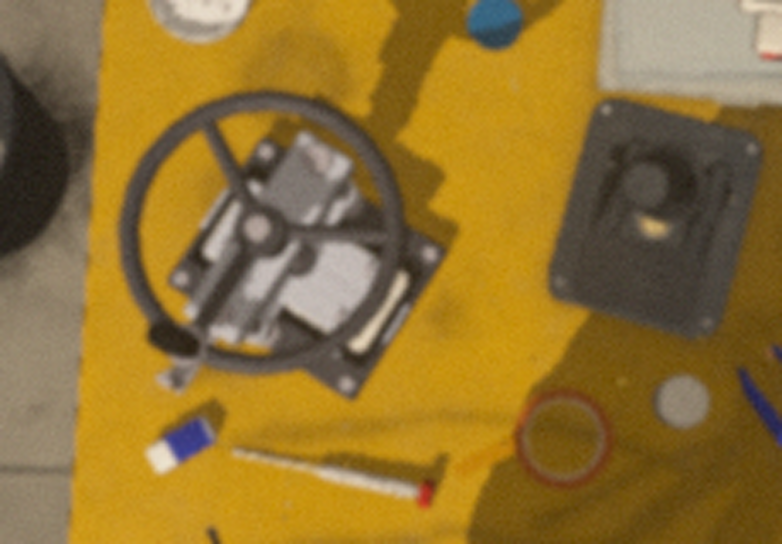

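View pics/side0z.png

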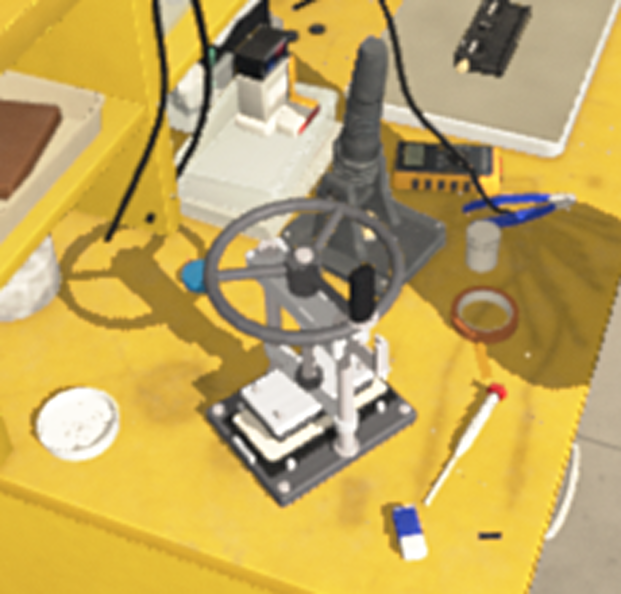

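```bash
cat > h.py <<'E'
import numpy as np
CAM={}
def load():
    from plant import optics
    return optics
def ray(d,u,v):
    T=np.array(d['cam_to_world']); c=np.array([(u-d['cx'])/d['fx'],(v-d['cy'])/d['fy'],1]); return T[:3,3],T[:3,:3]@c
def onplane(d,u,v,z):
    o,w=ray(d,u,v); return o+w*(z-o[2])/w[2]
def proj(d,p):
    T=np.array(d['cam_to_world']); c=T[:3,:3].T@(np.asarray(p)-T[:3,3]); return c[0]/c[2]*d['fx']+d['cx'],c[1]/c[2]*d['fy']+d['cy']
E
python3 - <<'E'
import numpy as np,cv2
from plant import optics
from h import *
D={n:optics.get_image(n) for n in('top','side')}
t=lambda x,y:(170+(x+.5)/3.4-.5,140+(y+.5)/3.4-.5); s=lambda x,y:(190+(x+.5)/2.7-.5,130+(y+.5)/2.7-.5)
# rim mid-line ellipse from dark mask
for n,(x0,x1,y0,y1) in dict(top=(190,310,155,260)).items():
    g=D[n]['frame'].astype(int)
pts=[(120,237),(403,230),(262,92),(262,373),(160,134),(362,134),(365,328)]
P=np.array([onplane(D['top'],*t(*p),.200)[:2] for p in pts]); 
A=np.c_[2*P,np.ones(len(P))]; c=np.linalg.lstsq(A,(P**2).sum(1),rcond=None)[0]; print('rim top',c[:2],np.sqrt(c[2]+c[:2]@c[:2]))
print('hub top',onplane(D['top'],*t(259,229),.216), 'side',onplane(D['side'],*s(303,256),.216))
pts=[(205,282),(406,275),(310,198),(305,342)]
P=np.array([onplane(D['side'],*s(*p),.200)[:2] for p in pts]); 
A=np.c_[2*P,np.ones(len(P))]; c=np.linalg.lstsq(A,(P**2).sum(1),rcond=None)[0]; print('rim side',c[:2],np.sqrt(c[2]+c[:2]@c[:2]))
print('handle top', onplane(D['top'],*t(172,337),.240), 'side top', onplane(D['side'],*s(363,268),.257),'side mid', onplane(D['side'],*s(362,294),.231))
print('tab top', onplane(D['top'],*t(172,383),.1985), 'side', onplane(D['side'],*s(382,340),.1985))
E
```

```text
rim top [0.50568643 0.16598899] 0.07977383653136966
hub top [0.5047017  0.16427759 0.216     ] side [0.50367133 0.17079716 0.216     ]
rim side [0.50453934 0.16512338] 0.08037171315043491
handle top [0.44283369 0.20331331 0.24      ] side top [0.44066489 0.20381196 0.257     ] side mid [0.44086427 0.20533418 0.231     ]
tab top [0.41973021 0.21123487 0.1985    ] side [0.4210242 0.2153681 0.1985   ]
```

```bash
python3 - <<'E'
import numpy as np
from plant import optics
from h import *
D={n:optics.get_image(n) for n in('top','side')}
t=lambda x,y:(170+(x+.5)/3.4-.5,140+(y+.5)/3.4-.5); s=lambda x,y:(190+(x+.5)/2.7-.5,130+(y+.5)/2.7-.5)
def tri(a,b):
    o1,w1=ray(D['top'],*a);o2,w2=ray(D['side'],*b); w1/=np.linalg.norm(w1);w2/=np.linalg.norm(w2)
    k=np.linalg.lstsq(np.c_[w1,-w2],o2-o1,rcond=None)[0]; p,q=o1+k[0]*w1,o2+k[1]*w2
    return ((p+q)/2).round(3), round(np.linalg.norm(p-q),3)
print('handle top end/tri', tri(t(170,338),s(363,270)))
print('hotair nozzle', onplane(D['top'],*t(647,185),.28), onplane(D['side'],*s(372,45),.28), tri(t(647,185),s(372,45)))
print('upper shelf front-left', tri((143,52),(160,190)))
print('lead at meter', tri((410,235),(370,203)))
# epipolar: lead points
print('microscope eyepiece', tri((620,200),(392,40)), onplane(D['top'],615,205,.3))
for z in(.1,.2,.3,.4,.5): print(z,'lead top px(500,60),(470,120),(440,170)',[onplane(D['top'],*p,z)[:2].round(2) for p in((500,60),(470,120),(440,170))])
for z in(.1,.2,.3,.4,.5): print(z,'cable (320,103),(370,85),(345,80)',[onplane(D['top'],*p,z)[:2].round(2) for p in((320,103),(370,85),(340,80))])
for z in(.1,.2,.3,.4,.5): print(z,'cable side (232,217),(265,120)|lead (355,160),(330,115)',[onplane(D['side'],*p,z)[:2].round(2) for p in((232,217),(265,120),(355,160),(330,115))])
E
```

```text
handle top end/tri (array([0.442, 0.202, 0.252]), np.float64(0.0))
hotair nozzle [ 0.52396814 -0.04369458  0.28      ] [ 0.52290831 -0.03328374  0.28      ] (array([ 0.526, -0.044,  0.272]), np.float64(0.002))
upper shelf front-left (array([0.725, 0.313, 0.363]), np.float64(0.021))
lead at meter (array([ 0.46 , -0.19 , -0.009]), np.float64(0.034))
microscope eyepiece (array([ 0.49 , -0.412,  0.403]), np.float64(0.029)) [ 0.51259984 -0.47003598  0.3       ]
0.1 lead top px(500,60),(470,120),(440,170) [array([ 0.87, -0.37]), array([ 0.72, -0.3 ]), array([ 0.61, -0.23])]
0.2 lead top px(500,60),(470,120),(440,170) [array([ 0.82, -0.33]), array([ 0.69, -0.27]), array([ 0.59, -0.2 ])]
0.3 lead top px(500,60),(470,120),(440,170) [array([ 0.77, -0.29]), array([ 0.66, -0.23]), array([ 0.57, -0.18])]
0.4 lead top px(500,60),(470,120),(440,170) [array([ 0.72, -0.25]), array([ 0.62, -0.2 ]), array([ 0.54, -0.15])]
0.5 lead top px(500,60),(470,120),(440,170) [array([ 0.67, -0.2 ]), array([ 0.59, -0.16]), array([ 0.52, -0.12])]
0.1 cable (320,103),(370,85),(345,80) [array([0.76, 0.03]), array([ 0
[... 499 characters left out ...]
(355,160),(330,115) [array([0.73, 0.1 ]), array([ 0.87, -0.35]), array([ 0.51, -0.24]), array([ 0.67, -0.46])]
0.2 cable side (232,217),(265,120)|lead (355,160),(330,115) [array([0.66, 0.19]), array([ 0.78, -0.21]), array([ 0.48, -0.11]), array([ 0.62, -0.3 ])]
0.3 cable side (232,217),(265,120)|lead (355,160),(330,115) [array([0.6 , 0.28]), array([ 0.7 , -0.06]), array([0.44, 0.02]), array([ 0.56, -0.14])]
0.4 cable side (232,217),(265,120)|lead (355,160),(330,115) [array([0.53, 0.36]), array([0.61, 0.09]), array([0.4 , 0.15]), array([0.5 , 0.02])]
0.5 cable side (232,217),(265,120)|lead (355,160),(330,115) [array([0.46, 0.45]), array([0.53, 0.24]), array([0.36, 0.29]), array([0.44, 0.19])]
```

```bash
python3 -m jog '[1,0,0.02,0.04,0,0,0.04, 1,0,0.04,0.08,0,0,0.08, 1,0,0.07,0.11,0,0,0.12, 1,0.01,0.11,0.13,0,0,0.16, 1,0.02,0.155,0.13,0,0,0.2]'
```

```text
t: 0.8
ee_pos: [0.2002, -0.4957, 0.3845]
orientation: [0.0, -0.436, 0.9, -0.002]
wrist_force: [0.9, 1.0, 0.9]
finger_gap: 0.0531
```

```bash
python3 -m jog '[1,0.022,0.044,0,0,0,0.04, 1,0.05,0.084,0,0,0,0.08, 1,0.08,0.124,0,0,0,0.12, 1,0.108,0.164,0,0,0,0.16, 1,0.134,0.206,0,0,0,0.2]'
python3 -m jog '[1,0.022,0.044,0,0,0,0.04, 1,0.042,0.089,0,0,0,0.08, 1,0.06,0.135,0,0,0,0.12, 1,0.073,0.182,0,0,0,0.16, 1,0.081,0.23,0,0,0,0.2]'
```

```text
t: 1.3
ee_pos: [0.3345, -0.2879, 0.3819]
orientation: [0.0, -0.693, 0.721, -0.0]
wrist_force: [2.4, -1.1, 0.6]
finger_gap: 0.0133
t: 1.8
ee_pos: [0.4151, -0.0576, 0.3817]
orientation: [-0.0, 0.882, -0.471, 0.0]
wrist_force: [1.6, -0.5, -0.1]
finger_gap: 0.0003
```

```bash
python3 - <<'E'
from plant import readout
s=readout.state(); print(s['t'],s['ee_pos'],s['joint_positions'].round(2),s['finger_gap'],s['wrist_force'])
E
```

```text
1.8 [ 0.41509715 -0.05757208  0.38173755] [ 0.34 -0.15 -0.27  0.   -1.44  0.25] 0.0003474548367889503 [ 1.60324678 -0.50686596 -0.06756959]
```

```bash
python3 -m jog '[1,0,0.045,0,0,0,0.03, 1,0,0.09,0,0,0,0.06, 1,0,0.135,-0.03,0,0,0.09, 1,0,0.18,-0.06,0,0,0.12, 1,0,0.218,-0.08,0,0,0.148]'
python3 - <<'E'
from plant import readout, optics
import cv2
s=readout.state(); print(s['t'],s['ee_pos'],s['orientation'],s['joint_positions'].round(2),s['wrist_force'])
d=optics.get_image('top'); cv2.imwrite('pics/top1.png',cv2.resize(d['frame'][140:300,170:400,::-1],None,fx=3.4,fy=3.4,interpolation=cv2.INTER_CUBIC))
d=optics.get_image('side'); cv2.imwrite('pics/side1.png',cv2.resize(d['frame'][130:350,190:420,::-1],None,fx=2.7,fy=2.7,interpolation=cv2.INTER_CUBIC))
E
```

```text
t: 2.3
ee_pos: [0.4141, 0.159, 0.3013]
orientation: [-0.001, 0.967, -0.256, 0.0]
wrist_force: [0.8, -0.6, 0.7]
finger_gap: 0.0003
2.3 [0.41409429 0.15903972 0.30133257] [-5.14534082e-04  9.66691963e-01 -2.55942095e-01  1.68876357e-04] [ 0.81 -0.07 -0.39 -0.   -1.25  0.24] [ 0.75753332 -0.55664626  0.73433007]
```

View pics/top1.png

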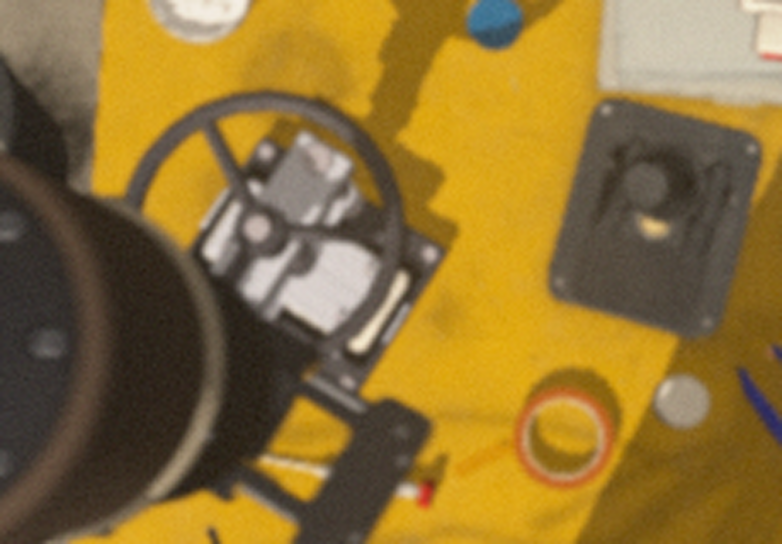

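View pics/side1.png

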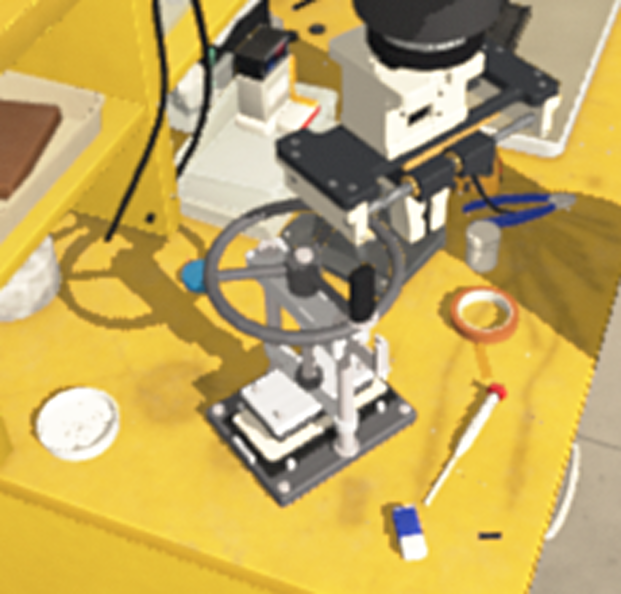

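```bash
python3 -m jog '[1,0,0,-0.03,0,0,0, 1,0,0,-0.046,0,0,0, 1,0.003,0.005,-0.046,0,0,0, 1,0.006,0.010,-0.046,0,0,0, 1,0.008,0.014,-0.046,0,0,0]'
cat > plan.py <<'E'
import numpy as np
c=np.array([.505,.166])
def pose(phi,d,off=90,R=.075):
    a=np.radians(phi); return c+R*np.array([np.cos(a),np.sin(a)])+d*np.array([-np.sin(a),np.cos(a)]), phi+off
def rows(start,psi0,phis,d,off,R=.075,lag=lambda p:0):
    # start: commanded xy at call start, psi0 commanded yaw
    for ph in phis:
        p,psi=pose(ph,d,off,R); psi+=lag(ph)
        print(ph,(p-start).round(4),round((psi-psi0)/180,4),'| abs',p.round(4),psi)
E
python3 - <<'E'
from plan import *
print(pose(150,.032))
for k in range(8):
    s,psi=pose(150-15*k,.032); print('---'); rows(s,psi,[150-15*k-3*j for j in range(1,6)],.032,90)
E
```

```text
t: 2.9
ee_pos: [0.424, 0.1723, 0.2574]
orientation: [-0.001, 0.966, -0.258, 0.001]
wrist_force: [0.1, 0.7, -0.1]
finger_gap: 0.0001
(array([0.42404809, 0.17578719]), 240)
---
147 [0.0006 0.0042] -0.0167 | abs [0.4247 0.18  ] 237
144 [0.0015 0.0084] -0.0333 | abs [0.4255 0.1842] 234
141 [0.0025 0.0125] -0.05 | abs [0.4266 0.1883] 231
138 [0.0038 0.0166] -0.0667 | abs [0.4279 0.1924] 228
135 [0.0053 0.0206] -0.0833 | abs [0.4293 0.1964] 225
---
132 [0.0017 0.0039] -0.0167 | abs [0.431  0.2003] 222
129 [0.0036 0.0077] -0.0333 | abs [0.4329 0.2041] 219
126 [0.0057 0.0115] -0.05 | abs [0.435  0.2079] 216
123 [0.008  0.0151] -0.0667 | abs [0.4373 0.2115] 213
120 [0.0104 0.0185] -0.0833 | abs [0.4398 0.215 ] 210
---
117 [0.0027 0.0033] -0.0167 | abs [0.4424 0.2183] 207
114 [0.0055 0.0065] -0.0333 | abs [0.4453 0.2215] 204
111 [0.0085 0.0096] -0.05 | abs [0.4482 0.2246] 201
108 [0.0116 0.0125] -0.0667 | abs [0.4514 0.2274] 198
105 [0.0149 0.0152] -0.0833 | abs [0.4547 0.2302] 195
---
102 [0.0034 0.0025] -0.0167 | abs [0.4581 0.2327] 192
99 [0.007  0.0049] -0.0333 | abs [0.4617 0.2351] 189
96
[... 540 characters left out ...]
 0.0008] -0.05 | abs [0.5063 0.2475] 156
63 [0.017  0.0006] -0.0667 | abs [0.5105 0.2474] 153
60 [0.0213 0.0002] -0.0833 | abs [0.5148 0.247 ] 150
---
57 [ 0.0042 -0.0006] -0.0167 | abs [0.519  0.2463] 147
54 [ 0.0084 -0.0015] -0.0333 | abs [0.5232 0.2455] 144
51 [ 0.0125 -0.0025] -0.05 | abs [0.5273 0.2444] 141
48 [ 0.0166 -0.0038] -0.0667 | abs [0.5314 0.2431] 138
45 [ 0.0206 -0.0053] -0.0833 | abs [0.5354 0.2417] 135
---
42 [ 0.0039 -0.0017] -0.0167 | abs [0.5393 0.24  ] 132
39 [ 0.0077 -0.0036] -0.0333 | abs [0.5431 0.2381] 129
36 [ 0.0115 -0.0057] -0.05 | abs [0.5469 0.236 ] 126
33 [ 0.0151 -0.008 ] -0.0667 | abs [0.5505 0.2337] 123
30 [ 0.0185 -0.0104] -0.0833 | abs [0.554  0.2312] 120
```

```bash
python3 -m jog '[1,0.0012,0.004,0,0,0,-0.01, 1,0.0022,0.010,0,0,0,-0.03, 1,0.0035,0.016,0,0,0,-0.05, 1,0.0048,0.020,0,0,0,-0.067, 1,0.0063,0.0244,0,0,0,-0.083]'
python3 - <<'E'
from plant import readout, optics
import cv2
for n,(a,b,c,e,f) in dict(top=(140,300,170,400,3.4),side=(130,350,190,420,2.7)).items():
    d=optics.get_image(n); cv2.imwrite(f'pics/{n}2.png',cv2.resize(d['frame'][a:b,c:e,::-1],None,fx=f,fy=f,interpolation=cv2.INTER_CUBIC))
E
```

```text
t: 3.4
ee_pos: [0.4297, 0.1961, 0.2572]
orientation: [-0.0, 0.924, -0.383, 0.0]
wrist_force: [-1.1, -2.5, -0.2]
finger_gap: 0.0005
```

View pics/side2.png

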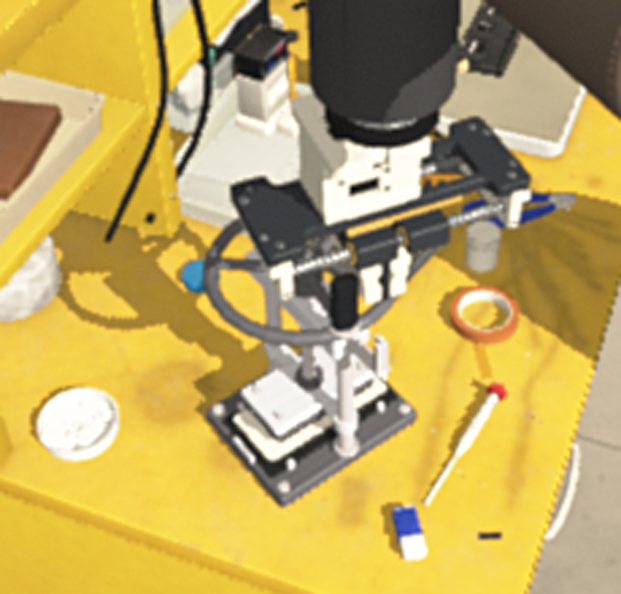

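```bash
python3 -m jog '[1,0.0017,0.0039,0,0,0,-0.0167, 1,0.0036,0.0077,0,0,0,-0.0333, 1,0.0057,0.0115,0,0,0,-0.05, 1,0.008,0.0151,0,0,0,-0.0667, 1,0.0105,0.0186,0,0,0,-0.0833]'
python3 -m jog '[1,0.0027,0.0033,0,0,0,-0.0167, 1,0.0055,0.0065,0,0,0,-0.0333, 1,0.0085,0.0096,0,0,0,-0.05, 1,0.0116,0.0125,0,0,0,-0.0667, 1,0.0149,0.0152,0,0,0,-0.0833]'
cat > look.py <<'E'
import sys,cv2,numpy as np
from plant import readout, optics
from h import *
n=sys.argv[1]
ims=[]
for k,(a,b,c,e,f) in dict(top=(145,270,185,345,3),side=(170,350,230,390,2.6)).items():
    d=optics.get_image(k); ims.append(cv2.resize(d['frame'][a:b,c:e,::-1],None,fx=f,fy=f,interpolation=cv2.INTER_CUBIC))
w=max(i.shape[0] for i in ims); ims=[cv2.copyMakeBorder(i,0,w-i.shape[0],0,0,cv2.BORDER_CONSTANT) for i in ims]
im=np.hstack(ims); im=im[:600,:]; im=im if im.shape[1]<=800 else cv2.resize(im,(800,int(im.shape[0]*800/im.shape[1])))
cv2.imwrite(f'pics/{n}.png',im); print(im.shape)
E
python3 look.py l3
```

```text
t: 4.0
ee_pos: [0.44, 0.2145, 0.2569]
orientation: [-0.0, 0.867, -0.499, 0.0]
wrist_force: [-1.0, -0.8, 0.6]
finger_gap: 0.0005
t: 4.5
ee_pos: [0.4549, 0.2298, 0.2569]
orientation: [-0.0, 0.794, -0.608, 0.0]
wrist_force: [-1.1, -1.1, 2.4]
finger_gap: 0.0006
(417, 800, 3)
```

View pics/l3.png

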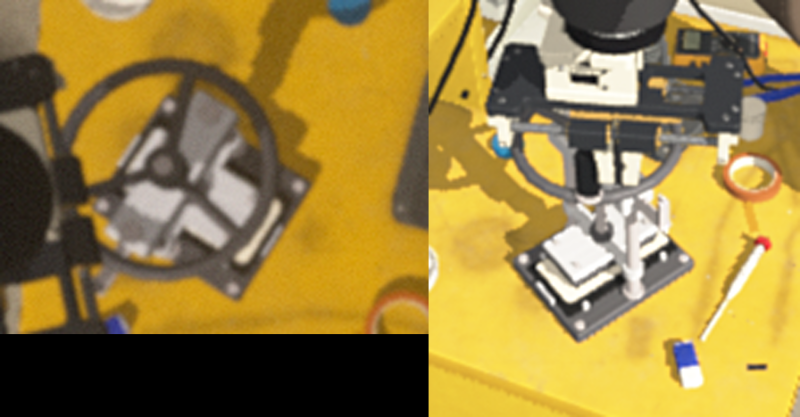

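```bash
python3 -m jog '[1,0.0034,0.0025,0,0,0,-0.0167, 1,0.007,0.0049,0,0,0,-0.0333, 1,0.0107,0.0071,0,0,0,-0.05, 1,0.0144,0.0091,0,0,0,-0.0667, 1,0.0183,0.0108,0,0,0,-0.0833]'
python3 -m jog '[1,0.004,0.0016,0,0,0,-0.0167, 1,0.008,0.0029,0,0,0,-0.0333, 1,0.0121,0.0041,0,0,0,-0.05, 1,0.0163,0.005,0,0,0,-0.0667, 1,0.0205,0.0057,0,0,0,-0.0833]'
python3 -m jog '[1,0.0042,0.0005,0,0,0,-0.0167, 1,0.0085,0.0008,0,0,0,-0.0333, 1,0.0128,0.0008,0,0,0,-0.05, 1,0.017,0.0006,0,0,0,-0.0667, 1,0.0213,0.0003,0,0,0,-0.0833]'
python3 look.py l4
```

```text
t: 5.1
ee_pos: [0.4729, 0.2407, 0.2565]
orientation: [-0.0, 0.708, -0.706, -0.0]
wrist_force: [-1.5, 1.3, 0.8]
finger_gap: 0.0004
t: 5.6
ee_pos: [0.4935, 0.2466, 0.2566]
orientation: [0.0, -0.61, 0.792, 0.0]
wrist_force: [-1.2, 1.0, 1.3]
finger_gap: 0.0003
t: 6.1
ee_pos: [0.5149, 0.247, 0.2566]
orientation: [0.001, -0.502, 0.865, 0.0]
wrist_force: [-1.9, 1.5, 0.1]
finger_gap: 0.0003
(417, 800, 3)
```

View pics/l4.png

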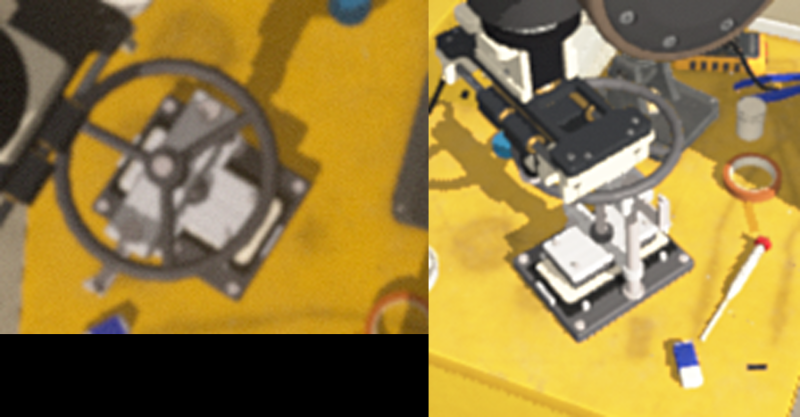

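```bash
python3 -m jog '[1,0.0042,-0.0006,0,0,0,-0.0167, 1,0.0084,-0.0015,0,0,0,-0.0333, 1,0.0125,-0.0025,0,0,0,-0.05, 1,0.0166,-0.0038,0,0,0,-0.0667, 1,0.0206,-0.0053,0,0,0,-0.0833]'
python3 -m jog '[1,0.0039,-0.0017,0,0,0,-0.0167, 1,0.0077,-0.0036,0,0,0,-0.0333, 1,0.0115,-0.0057,0,0,0,-0.05, 1,0.0151,-0.008,0,0,0,-0.0667, 1,0.0186,-0.0105,0,0,0,-0.0833]'
python3 - <<'E'
from plan import *
from plant import readout
s=readout.state(); print(s['ee_pos'],s['joint_positions'].round(3))
for k in range(5):
    st,psi=pose(30-15*k,.032); print('---'); rows(st,psi,[30-15*k-3*j for j in range(1,6)],.032,90)
E
```

```text
t: 6.7
ee_pos: [0.5353, 0.2416, 0.2564]
orientation: [0.0, -0.385, 0.923, 0.0]
wrist_force: [-0.9, 2.0, 0.6]
finger_gap: 0.0002
t: 7.2
ee_pos: [0.5542, 0.2313, 0.2564]
orientation: [0.001, -0.261, 0.965, 0.001]
wrist_force: [0.6, 2.5, -0.2]
finger_gap: 0.0006
[0.55416705 0.23128408 0.25644519] [ 0.72   0.233 -0.153 -0.    -1.183 -1.762]
---
27 [ 0.0033 -0.0027] -0.0167 | abs [0.5573 0.2286] 117
24 [ 0.0065 -0.0055] -0.0333 | abs [0.5605 0.2257] 114
21 [ 0.0096 -0.0085] -0.05 | abs [0.5636 0.2228] 111
18 [ 0.0125 -0.0116] -0.0667 | abs [0.5664 0.2196] 108
15 [ 0.0152 -0.0149] -0.0833 | abs [0.5692 0.2163] 105
---
12 [ 0.0025 -0.0034] -0.0167 | abs [0.5717 0.2129] 102
9 [ 0.0049 -0.007 ] -0.0333 | abs [0.5741 0.2093] 99
6 [ 0.0071 -0.0107] -0.05 | abs [0.5762 0.2057] 96
3 [ 0.0091 -0.0144] -0.0667 | abs [0.5782 0.2019] 93
0 [ 0.0108 -0.0183] -0.0833 | abs [0.58  0.198] 90
---
-3 [ 0.0016 -0.004 ] -0.0167 | abs [0.5816 0.194 ] 87
-6 [ 0.0029 -0.008 ] -0.0333 | abs [0.5829 0.19  ] 84
-9 [ 0.0041 -0.0121] -0.05 | abs [0.5841 0.1859] 81
-12 [ 0.005  -0.0163] -0.0667 | abs [0.585  0.1817] 78
-15 [ 0.0057 -0.0205] -0.0833 | abs [0.5857 0.1775] 75
---
-18 [ 0.0005 -0.0042] -0.0167 | abs [0.5862 0.1733] 72
-21 [ 0.0008 -0.0085] -0.0333 | abs [0.5865 0.169 ] 69
-24 [ 0.0008 -0.0128] -0.05 | abs [0.5865 0.1647] 66
-27 [ 0.0006 -0.017 ] -0.0667 | abs [0.5864 0.1605] 63
-30 [ 0.0002 -0.0213] -0.0833 | abs [0.586  0.1562] 60
---
-33 [-0.0006 -0.0042] -0.0167 | abs [0.5853 0.152 ] 57
-36 [-0.0015 -0.0084] -0.0333 | abs [0.5845 0.1478] 54
-39 [-0.0025 -0.0125] -0.05 | abs [0.5834 0.1437] 51
-42 [-0.0038 -0.0166] -0.0667 | abs [0.5821 0.1396] 48
-45 [-0.0053 -0.0206] -0.0833 | abs [0.5807 0.1356] 45
```

```bash
python3 -m jog '[1,-0.004,0.007,0,0,0,0, 1,-0.009,0.0156,0,0,0,0, 1,-0.009,0.0156,0,0,0,0.045, 1,-0.009,0.0156,0,0,0,0.09, 1,-0.009,0.0156,0,0,0,0.135]'
python3 look.py l5
for i in 1; do python3 -m jog '[1,0,0,0,0,0,0.045, 1,0,0,0,0,0,0.09, 1,0,0,0,0,0,0.135, 1,0,0,0,0,0,0.18, 1,0,0,0,0,0,0.225]'; done
python3 -m jog '[1,0,0,0,0,0,0.045, 1,0,0,0,0,0,0.09, 1,0,0,0,0,0,0.135, 1,0,0,0,0,0,0.18, 1,0,0,0,0,0,0.225]'
python3 -m jog '[1,0,0,0,0,0,0.045, 1,0,0,0,0,0,0.09, 1,0,0,0,0,0,0.135, 1,0,0,0,0,0,0.18, 1,0,0,0,0,0,0.225]'
python3 -m jog '[1,0,0,0,0,0,0.045, 1,0,0,0,0,0,0.09, 1,0,0,0,0,0,0.135, 1,0,0,0,0,0,0.18, 1,0,0,0,0,0,0.19]'
python3 look.py l6
python3 -c "
from plant import readout
s=readout.state(); print(s['t'],s['ee_pos'],s['joint_positions'].round(3),s['orientation'],s['wrist_force'])"
```

```text
t: 7.7
ee_pos: [0.5441, 0.2471, 0.2562]
orientation: [-0.0, -0.462, 0.887, -0.0]
wrist_force: [0.6, 0.5, -1.1]
finger_gap: 0.0005
(417, 800, 3)
t: 8.3
ee_pos: [0.5444, 0.2467, 0.2561]
orientation: [0.0, 0.738, -0.675, -0.0]
wrist_force: [0.3, 0.4, -0.3]
finger_gap: 0.0004
t: 8.8
ee_pos: [0.5445, 0.2467, 0.2561]
orientation: [0.0, 0.926, -0.377, -0.0]
wrist_force: [-0.6, 0.8, 0.6]
finger_gap: 0.0002
t: 9.3
ee_pos: [0.5444, 0.2467, 0.2561]
orientation: [-0.0, 0.999, -0.033, -0.0]
wrist_force: [-0.5, 0.1, -0.7]
finger_gap: 0.0002
t: 9.8
ee_pos: [0.5444, 0.2467, 0.2561]
orientation: [0.0, 0.965, 0.262, -0.0]
wrist_force: [-0.5, 0.4, -0.0]
finger_gap: 0.0007
(417, 800, 3)
9.9 [0.54448949 0.24664841 0.25613664] [ 0.752  0.23  -0.158 -0.    -1.183  1.344] [ 8.01335388e-06  9.65720999e-01  2.59582264e-01 -2.09442444e-05] [0.38885393 0.5037873  0.00561042]
```

View pics/l5.png

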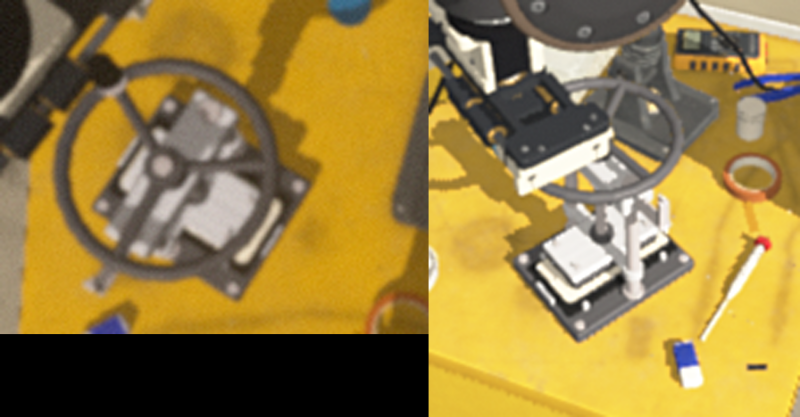

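View pics/l6.png

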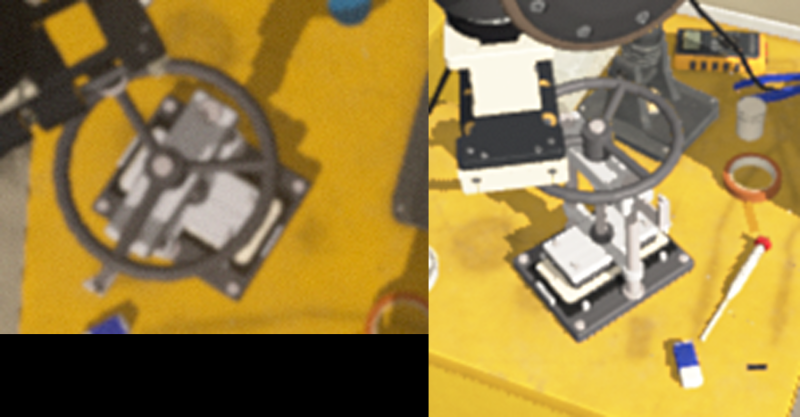

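```bash
python3 -m jog '[1,0.005,-0.009,0,0,0,0, 1,0.009,-0.0156,0,0,0,0, 1,0.0123,-0.0183,0,0,0,-0.0167, 1,0.0155,-0.0211,0,0,0,-0.0333, 1,0.0186,-0.0241,0,0,0,-0.05]'
python3 - <<'E'
from plan import *
lag=lambda p: max(0,(-90-p)/12)
for k in range(16):
    f=21-15*k
    st,psi=pose(f,.032); psi+=lag(f); print('---',st.round(4),psi)
    L=[]
    for j in range(1,6):
        p,q=pose(f-3*j,.032); q+=lag(f-3*j); L.append('1,%.4f,%.4f,0,0,0,%.4f'%(p[0]-st[0],p[1]-st[1],(q-psi)/180))
    print(f-15,', '.join(L))
E
```

```text
t: 10.4
ee_pos: [0.5638, 0.2217, 0.2561]
orientation: [-0.0, 0.983, 0.182, -0.0]
wrist_force: [-1.1, 1.9, 0.1]
finger_gap: 0.0006
--- [0.5636 0.2228] 111
6 1,0.0029,-0.0031,0,0,0,-0.0167, 1,0.0056,-0.0064,0,0,0,-0.0333, 1,0.0082,-0.0099,0,0,0,-0.0500, 1,0.0105,-0.0134,0,0,0,-0.0667, 1,0.0127,-0.0171,0,0,0,-0.0833
--- [0.5762 0.2057] 96
-9 1,0.0020,-0.0038,0,0,0,-0.0167, 1,0.0038,-0.0077,0,0,0,-0.0333, 1,0.0053,-0.0116,0,0,0,-0.0500, 1,0.0067,-0.0157,0,0,0,-0.0667, 1,0.0078,-0.0198,0,0,0,-0.0833
--- [0.5841 0.1859] 81
-24 1,0.0009,-0.0042,0,0,0,-0.0167, 1,0.0016,-0.0084,0,0,0,-0.0333, 1,0.0021,-0.0126,0,0,0,-0.0500, 1,0.0024,-0.0169,0,0,0,-0.0667, 1,0.0024,-0.0211,0,0,0,-0.0833
--- [0.5865 0.1647] 66
-39 1,-0.0002,-0.0043,0,0,0,-0.0167, 1,-0.0006,-0.0085,0,0,0,-0.0333, 1,-0.0012,-0.0127,0,0,0,-0.0500, 1,-0.0020,-0.0169,0,0,0,-0.0667, 1,-0.0031,-0.0211,0,0,0,-0.0833
--- [0.5834 0.1437] 51
-54 1,-0.0013,-0.0041,0,0,0,-0.0167, 1,-0.0028,-0.0081,0,0,0,-0.0333, 1,-0.0045,-0.0120,0,0,0,-0.0500, 1,-0.0064,-0.0158,0,0,0,-0.0667, 1,-0.0085,-0.0195,0,0,0,-0.0833
--- [0.575  0.1241] 36
-69 1,-0.
[... 1363 characters left out ...]
.0153, 1,-0.0056,0.0064,0,0,0,-0.0306, 1,-0.0082,0.0099,0,0,0,-0.0458, 1,-0.0105,0.0134,0,0,0,-0.0611, 1,-0.0127,0.0171,0,0,0,-0.0764
--- [0.4338 0.1263] -77.0
-189 1,-0.0020,0.0038,0,0,0,-0.0153, 1,-0.0038,0.0077,0,0,0,-0.0306, 1,-0.0053,0.0116,0,0,0,-0.0458, 1,-0.0067,0.0157,0,0,0,-0.0611, 1,-0.0078,0.0198,0,0,0,-0.0764
--- [0.4259 0.1461] -90.75
-204 1,-0.0009,0.0042,0,0,0,-0.0153, 1,-0.0016,0.0084,0,0,0,-0.0306, 1,-0.0021,0.0126,0,0,0,-0.0458, 1,-0.0024,0.0169,0,0,0,-0.0611, 1,-0.0024,0.0211,0,0,0,-0.0764
--- [0.4235 0.1673] -104.5
-219 1,0.0002,0.0043,0,0,0,-0.0153, 1,0.0006,0.0085,0,0,0,-0.0306, 1,0.0012,0.0127,0,0,0,-0.0458, 1,0.0020,0.0169,0,0,0,-0.0611, 1,0.0031,0.0211,0,0,0,-0.0764
```

```bash
python3 -m jog '[1,0.0029,-0.0031,0,0,0,-0.0167, 1,0.0056,-0.0064,0,0,0,-0.0333, 1,0.0082,-0.0099,0,0,0,-0.0500, 1,0.0105,-0.0134,0,0,0,-0.0667, 1,0.0127,-0.0171,0,0,0,-0.0833]'
python3 -m jog '[1,0.0020,-0.0038,0,0,0,-0.0167, 1,0.0038,-0.0077,0,0,0,-0.0333, 1,0.0053,-0.0116,0,0,0,-0.0500, 1,0.0067,-0.0157,0,0,0,-0.0667, 1,0.0078,-0.0198,0,0,0,-0.0833]'
python3 -m jog '[1,0.0009,-0.0042,0,0,0,-0.0167, 1,0.0016,-0.0084,0,0,0,-0.0333, 1,0.0021,-0.0126,0,0,0,-0.0500, 1,0.0024,-0.0169,0,0,0,-0.0667, 1,0.0024,-0.0211,0,0,0,-0.0833]'
python3 look.py l7
```

```text
t: 10.9
ee_pos: [0.5765, 0.2047, 0.2561]
orientation: [-0.0, 0.999, 0.052, 0.0]
wrist_force: [-1.2, 1.5, 0.4]
finger_gap: 0.0008
t: 11.4
ee_pos: [0.5844, 0.1849, 0.2561]
orientation: [-0.0, 0.997, -0.079, 0.0]
wrist_force: [0.5, 1.2, 1.5]
finger_gap: 0.0004
t: 11.9
ee_pos: [0.5869, 0.1638, 0.2562]
orientation: [-0.0, 0.978, -0.208, 0.0]
wrist_force: [0.3, 2.3, 0.7]
finger_gap: 0.0001
(417, 800, 3)
```

View pics/l7.png

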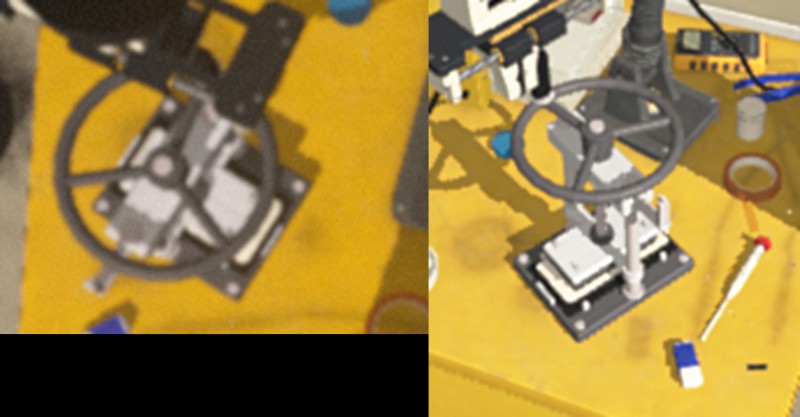

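```bash
python3 -m jog '[1,-0.0002,-0.0043,0,0,0,-0.0167, 1,-0.0006,-0.0085,0,0,0,-0.0333, 1,-0.0012,-0.0127,0,0,0,-0.0500, 1,-0.0020,-0.0169,0,0,0,-0.0667, 1,-0.0031,-0.0211,0,0,0,-0.0833]'
python3 -m jog '[1,-0.0013,-0.0041,0,0,0,-0.0167, 1,-0.0028,-0.0081,0,0,0,-0.0333, 1,-0.0045,-0.0120,0,0,0,-0.0500, 1,-0.0064,-0.0158,0,0,0,-0.0667, 1,-0.0085,-0.0195,0,0,0,-0.0833]'
python3 -m jog '[1,-0.0023,-0.0036,0,0,0,-0.0167, 1,-0.0048,-0.0071,0,0,0,-0.0333, 1,-0.0074,-0.0104,0,0,0,-0.0500, 1,-0.0102,-0.0136,0,0,0,-0.0667, 1,-0.0132,-0.0167,0,0,0,-0.0833]'
python3 look.py l8
```

```text
t: 12.5
ee_pos: [0.5837, 0.143, 0.2562]
orientation: [-0.0, 0.943, -0.333, 0.0]
wrist_force: [0.8, 1.1, 0.2]
finger_gap: 0.0005
t: 13.0
ee_pos: [0.5752, 0.1234, 0.2562]
orientation: [-0.0, 0.892, -0.453, 0.0]
wrist_force: [2.1, 1.1, -0.9]
finger_gap: 0.0004
t: 13.5
ee_pos: [0.562, 0.1067, 0.2562]
orientation: [-0.0, 0.825, -0.565, 0.0]
wrist_force: [1.5, 0.9, -0.6]
finger_gap: 0.0006
(417, 800, 3)
```

View pics/l8.png

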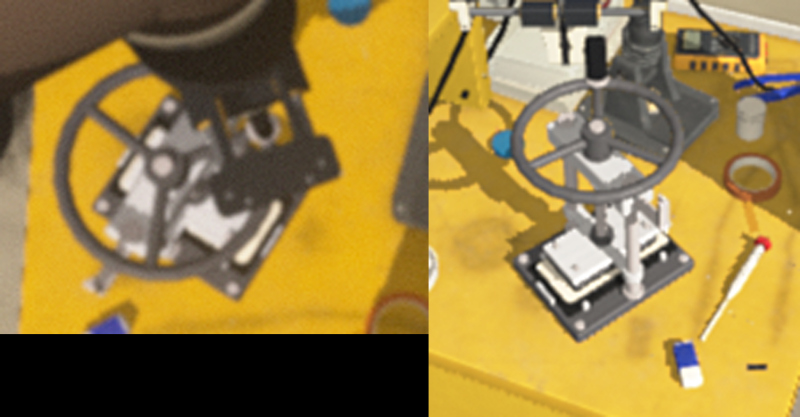

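```bash
python3 -m jog '[1,-0.0031,-0.0029,0,0,0,-0.0167, 1,-0.0064,-0.0056,0,0,0,-0.0333, 1,-0.0099,-0.0082,0,0,0,-0.0500, 1,-0.0134,-0.0105,0,0,0,-0.0667, 1,-0.0171,-0.0127,0,0,0,-0.0833]'
python3 -m jog '[1,-0.0038,-0.0020,0,0,0,-0.0167, 1,-0.0077,-0.0038,0,0,0,-0.0333, 1,-0.0116,-0.0053,0,0,0,-0.0486, 1,-0.0157,-0.0067,0,0,0,-0.0639, 1,-0.0198,-0.0078,0,0,0,-0.0792]'
python3 -m jog '[1,-0.0042,-0.0009,0,0,0,-0.0153, 1,-0.0084,-0.0016,0,0,0,-0.0306, 1,-0.0126,-0.0021,0,0,0,-0.0458, 1,-0.0169,-0.0024,0,0,0,-0.0611, 1,-0.0211,-0.0024,0,0,0,-0.0764]'
python3 look.py l9
```

```text
t: 14.1
ee_pos: [0.5449, 0.0942, 0.2562]
orientation: [-0.0, 0.745, -0.668, 0.0]
wrist_force: [1.1, 0.2, 0.5]
finger_gap: 0.0004
t: 14.6
ee_pos: [0.5251, 0.0865, 0.2563]
orientation: [0.0, -0.656, 0.755, -0.0]
wrist_force: [2.4, 0.4, 0.4]
finger_gap: 0.0003
t: 15.1
ee_pos: [0.504, 0.0841, 0.2563]
orientation: [0.0, -0.561, 0.828, -0.0]
wrist_force: [1.7, 1.1, -0.1]
finger_gap: 0.0006
(417, 800, 3)
```

View pics/l9.png

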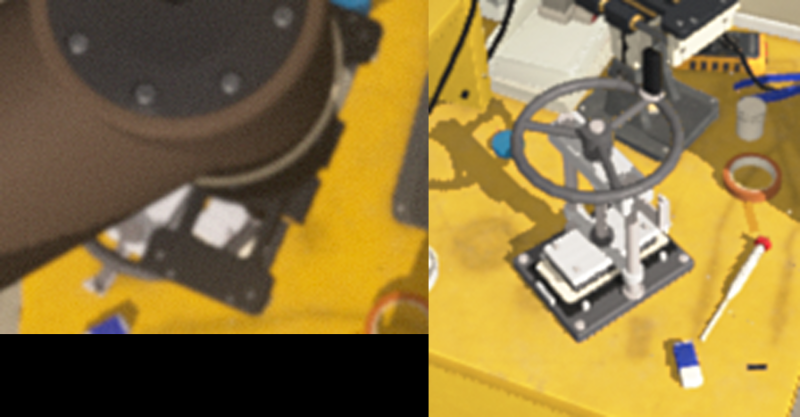

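```bash
python3 -m jog '[1,-0.0043,0.0002,0,0,0,-0.0153, 1,-0.0085,0.0006,0,0,0,-0.0306, 1,-0.0127,0.0012,0,0,0,-0.0458, 1,-0.0169,0.0020,0,0,0,-0.0611, 1,-0.0211,0.0031,0,0,0,-0.0764]'
python3 -m jog '[1,-0.0041,0.0013,0,0,0,-0.0153, 1,-0.0081,0.0028,0,0,0,-0.0306, 1,-0.0120,0.0045,0,0,0,-0.0458, 1,-0.0158,0.0064,0,0,0,-0.0611, 1,-0.0195,0.0085,0,0,0,-0.0764]'
python3 -m jog '[1,-0.0036,0.0023,0,0,0,-0.0153, 1,-0.0071,0.0048,0,0,0,-0.0306, 1,-0.0104,0.0074,0,0,0,-0.0458, 1,-0.0136,0.0102,0,0,0,-0.0611, 1,-0.0167,0.0132,0,0,0,-0.0764]'
python3 look.py l10
python3 -c "
from plant import readout
s=readout.state(); print(s['t'],s['ee_pos'],s['joint_positions'].round(3))"
```

```text
t: 15.7
ee_pos: [0.483, 0.0872, 0.2564]
orientation: [0.0, -0.458, 0.889, -0.0]
wrist_force: [1.9, -0.0, -0.9]
finger_gap: 0.0005
t: 16.2
ee_pos: [0.4635, 0.0957, 0.2564]
orientation: [0.0, -0.348, 0.937, -0.0]
wrist_force: [1.7, -0.8, -0.0]
finger_gap: 0.0006
t: 16.7
ee_pos: [0.4467, 0.1088, 0.2563]
orientation: [0.0, -0.234, 0.972, -0.0]
wrist_force: [1.4, -0.8, 0.5]
finger_gap: 0.0006
(417, 800, 3)
16.8 [0.44627059 0.10886582 0.25617706] [ 0.67  -0.008 -0.433  0.    -1.146 -1.768]
```

View pics/l10.png

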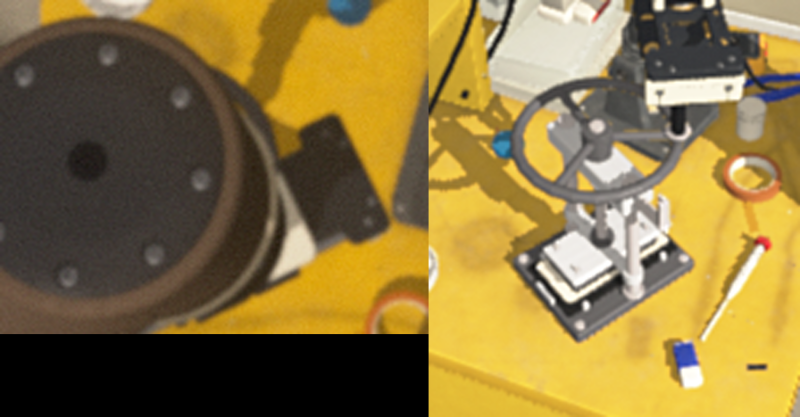

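```bash
python3 -m jog '[1,-0.0029,0.0031,0,0,0,-0.0153, 1,-0.0056,0.0064,0,0,0,-0.0306, 1,-0.0082,0.0099,0,0,0,-0.0458, 1,-0.0105,0.0134,0,0,0,-0.0611, 1,-0.0127,0.0171,0,0,0,-0.0764]'
python3 -m jog '[1,-0.0020,0.0038,0,0,0,-0.0153, 1,-0.0038,0.0077,0,0,0,-0.0306, 1,-0.0053,0.0116,0,0,0,-0.0458, 1,-0.0067,0.0157,0,0,0,-0.0611, 1,-0.0078,0.0198,0,0,0,-0.0764]'
cat > look2.py <<'E'
import sys,cv2,numpy as np
from plant import readout, optics
n=sys.argv[1]
for k in ('side','top'):
    d=optics.get_image(k); cv2.imwrite(f'pics/{n}{k}_raw.png',d['frame'][...,::-1])
    if k=='side': cv2.imwrite(f'pics/{n}side.png',cv2.resize(d['frame'][190:310,250:350,::-1],None,fx=5,fy=5,interpolation=cv2.INTER_CUBIC))
E
python3 look2.py m1
python3 -c "
import cv2
a=cv2.imread('pics/side0.png')[190:310,250:350]; cv2.imwrite('pics/side0zz.png',cv2.resize(a,None,fx=5,fy=5,interpolation=cv2.INTER_CUBIC))"
```

```text
t: 17.3
ee_pos: [0.4339, 0.1257, 0.2562]
orientation: [0.0, -0.116, 0.993, -0.0]
wrist_force: [2.7, -1.7, 0.1]
finger_gap: 0.0006
t: 17.8
ee_pos: [0.426, 0.1454, 0.2561]
orientation: [-0.0, 0.004, 1.0, -0.0]
wrist_force: [0.5, -0.9, 0.3]
finger_gap: 0.0006
```

View pics/m1side.png

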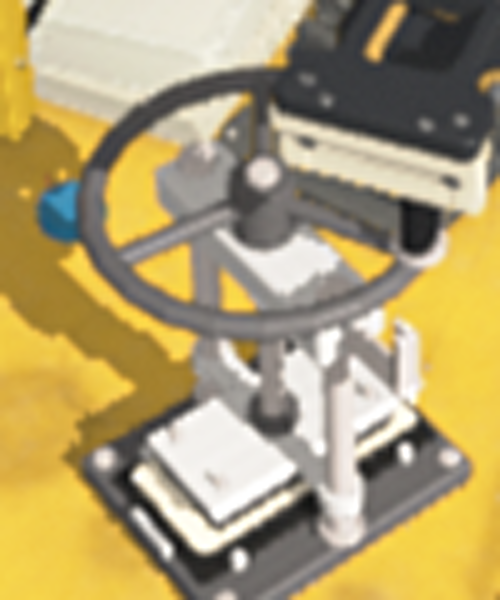

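View pics/side0zz.png

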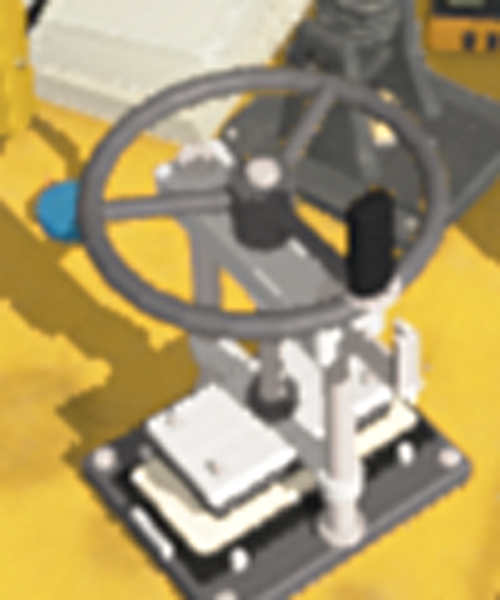

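```bash
cat > ang.py <<'E'
import numpy as np,sys
from plant import optics
from h import *
d=optics.get_image('side')
C=np.array([.5050,.1657])
def A(x,y,z=.200):
    p=onplane(d,250+(x+.5)/5-.5,190+(y+.5)/5-.5,z)[:2]-C; return np.degrees(np.arctan2(p[1],p[0])).round(1),np.hypot(*p).round(4)
E
python3 - <<'E'
from ang import *
print('t0 handle base',A(371,290,.207),'top',A(371,200,.257),'spokeL',A(106,209),'spokeR',A(330,95))
print('now handle base',A(419,240,.207),'spokeL',A(122,256),'tab',A(405,328,.1985))
E
```

```text
t0 handle base (np.float64(147.2), np.float64(0.0775)) top (np.float64(148.1), np.float64(0.0758)) spokeL (np.float64(29.5), np.float64(0.0682)) spokeR (np.float64(-92.8), np.float64(0.0675))
now handle base (np.float64(173.1), np.float64(0.0743)) spokeL (np.float64(53.7), np.float64(0.0692)) tab (np.float64(149.3), np.float64(0.096))
```

```bash
python3 -m jog '[1,-0.0009,0.0042,0,0,0,-0.0153, 1,-0.0016,0.0084,0,0,0,-0.0306, 1,-0.0021,0.0126,0,0,0,-0.0458, 1,-0.0024,0.0169,0,0,0,-0.0611, 1,-0.0024,0.0211,0,0,0,-0.0764]'
python3 look2.py m2
python3 -c "
from plant import readout
s=readout.state(); print(s['t'],s['ee_pos'],s['joint_positions'].round(3),s['wrist_force'])"
```

```text
t: 18.45
ee_pos: [0.4234, 0.1663, 0.256]
orientation: [-0.0, 0.124, 0.992, -0.0]
wrist_force: [1.3, -3.1, -0.1]
finger_gap: 0.0003
18.55 [0.4234214  0.16671976 0.25595607] [ 0.81  -0.016 -0.441  0.    -1.146 -2.628] [-0.0624133  -0.65038505 -0.16637025]
```

View pics/m2side.png

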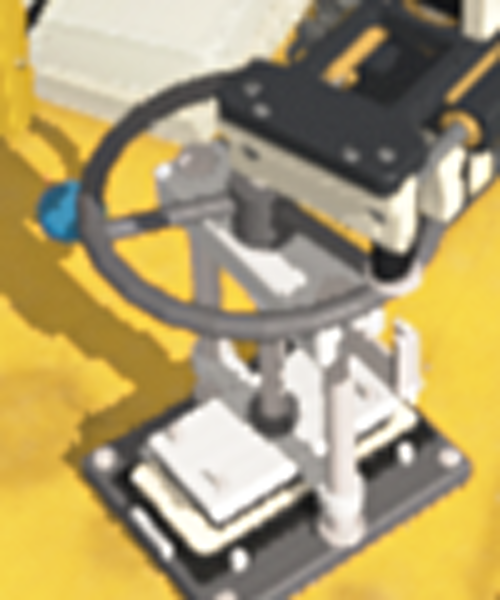

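```bash
python3 - <<'E'
from ang import *
print('now handle base',A(396,275,.207),'spokeL',A(111,231), A(107,209))
E
python3 - <<'E'
import sys; sys.path.insert(0,'.')
from plan import *
for f in (-204,):
    st,psi=pose(f,.032)
    for e in (-207,-209,-211,-213,-215):
        p,q=pose(e,.032); print(e,(p-st).round(4))
E
python3 - <<'E'
import cv2,numpy as np
a=cv2.imread('pics/side0.png')[215:255,262:302]; b=cv2.imread('pics/m2side_raw.png')[215:255,262:302]
cv2.imwrite('pics/cmp2.png',cv2.resize(np.hstack([a,b]),None,fx=10,fy=10,interpolation=cv2.INTER_CUBIC))
E
```

```text
now handle base (np.float64(156.9), np.float64(0.078)) spokeL (np.float64(40.7), np.float64(0.0681)) (np.float64(29.5), np.float64(0.0678))
-207 [0.0002 0.0043]
-209 [0.0004 0.0071]
-211 [0.0008 0.0099]
-213 [0.0012 0.0127]
-215 [0.0017 0.0155]
```

View pics/cmp2.png

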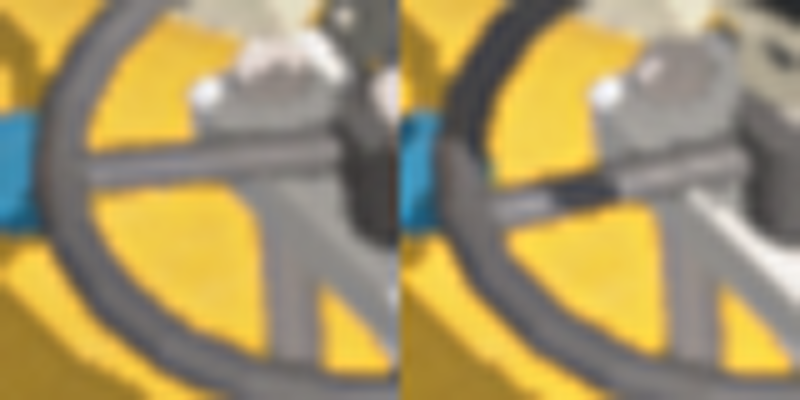

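```bash
python3 - <<'E'
from ang import *
def B(x,y): 
    p=onplane(d,262+(x+.5)/10-.5,215+(y+.5)/10-.5,.200)[:2]-C; return np.degrees(np.arctan2(p[1],p[0])).round(1),np.hypot(*p).round(4)
print(B(100,169),B(240,157),B(110,208),B(130,203))
E
```

```text
(np.float64(29.8), np.float64(0.0666)) (np.float64(31.4), np.float64(0.0368)) (np.float64(40.1), np.float64(0.0663)) (np.float64(40.0), np.float64(0.062))
```

```bash
python3 -m jog '[1,0.0001,0.003,0,0,0,-0.01, 1,0.0003,0.006,0,0,0,-0.02, 1,0.0008,0.0099,0,0,0,-0.03, 1,0.0008,0.0099,0,0,0,-0.03, 1,0.0008,0.0099,0,0,0,-0.03]'
cat > cmp.py <<'E'
import cv2,numpy as np,sys
from plant import optics
d=optics.get_image('side'); cv2.imwrite(f'pics/{sys.argv[1]}_raw.png',d['frame'][...,::-1])
a=cv2.imread('pics/side0.png')[215:255,262:302]; b=d['frame'][215:255,262:302,::-1]
cv2.imwrite(f'pics/{sys.argv[1]}.png',cv2.resize(np.hstack([a,b]),None,fx=10,fy=10,interpolation=cv2.INTER_CUBIC))
E
python3 cmp.py cmp3
```

```text
t: 19.15
ee_pos: [0.4241, 0.1765, 0.256]
orientation: [-0.0, 0.17, 0.985, -0.0]
wrist_force: [0.2, 0.2, 0.4]
finger_gap: 0.0005
```

View pics/cmp3.png

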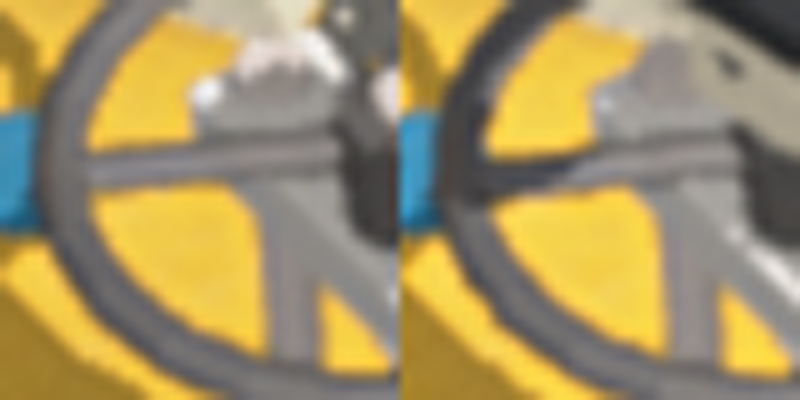

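```bash
python3 -m jog '[1,0.0002,0.0012,0,0,0,0, 1,0.0003,0.0024,0,0,0,0, 1,0.0004,0.003,0,0,0,0, 1,0.0004,0.003,0,0,0,0, 1,0.0004,0.003,0,0,0,0]'
python3 cmp.py cmp4
cat > edge.py <<'E'
import cv2,numpy as np,sys
def edge(f):
    im=cv2.imread(f).astype(float); g=im[...,2]-im[...,0]  # R-B: yellow high
    out=[]
    for dirn in (1,-1):
        e=[]
        for u in range(272,286):
            col=g[:,u]; v=232 if dirn==1 else 231
            # start at darkest R-B within 227..239
            v=226+np.argmin(col[226:240])
            while v+dirn<250 and v>218 and not(col[v]<85<=col[v+dirn]): v+=dirn
            e.append(v+dirn*(85-col[v])/(col[v+dirn]-col[v]))
        out.append(np.round(e,1))
    return out
for f in sys.argv[1:]: print(f,*edge(f),sep='\n')
E
python3 edge.py pics/side0.png pics/m2side_raw.png pics/cmp3_raw.png pics/cmp4_raw.png
```

```text
t: 19.7
ee_pos: [0.4246, 0.1797, 0.2561]
orientation: [0.0, 0.171, 0.985, -0.0]
wrist_force: [0.3, -2.3, -0.1]
finger_gap: 0.0001
pics/side0.png
[233.8 233.7 233.6 233.5 233.3 233.3 233.4 233.1 233.  232.8 232.8 232.8
 233.1 234. ]
[229.5 229.4 229.3 229.2 229.2 229.  228.9 228.8 228.6 222.8 222.2 221.9
 221.5 220.4]
pics/m2side_raw.png
[246.8 237.5 237.3 236.9 236.7 236.5 236.3 235.9 235.7 235.5 235.2 235.
 234.8 234.8]
[233.2 233.1 232.8 232.7 232.4 232.3 232.  231.8 231.6 231.  222.2 221.9
 221.5 220.6]
pics/cmp3_raw.png
[234.6 234.4 234.3 234.3 234.3 234.  233.8 233.7 233.7 233.5 233.3 233.2
 233.2 233.9]
[230.3 230.3 230.3 230.1 230.  229.9 229.8 229.6 229.3 223.2 222.5 222.1
 221.5 220.7]
pics/cmp4_raw.png
[233.6 233.6 233.4 233.4 233.3 233.3 233.3 233.1 232.9 232.8 232.7 232.8
 233.1 233.9]
[229.6 229.5 229.4 229.3 229.3 229.2 229.  228.9 228.8 223.2 222.5 222.1
 221.5 220.7]
```

View pics/cmp4.png

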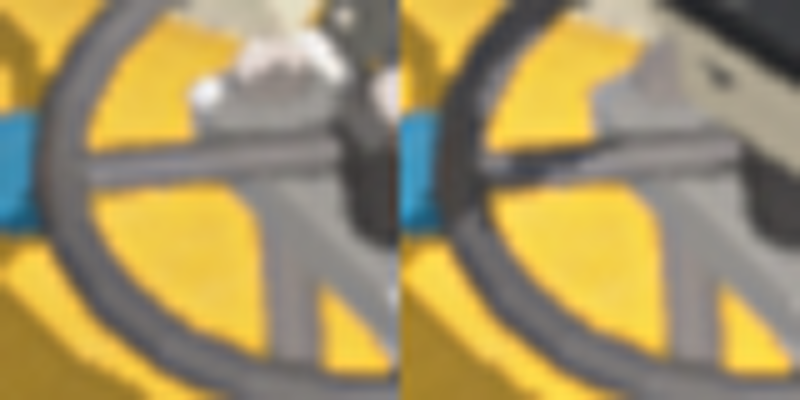

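```bash
python3 -m jog '[1,-0.005,-0.0087,0,0,0,0, 1,-0.0125,-0.0217,0,0,0,0, 1,-0.0125,-0.0217,0.04,0,0,0, 1,-0.0125,-0.0217,0.085,0,0,0, 1,-0.0125,-0.0217,0.13,0,0,0]'
python3 -m jog '[1,0,-0.045,0,0,0,0, 1,0.003,-0.09,0,0,0,0, 1,0.005,-0.135,0,0,0,0, 1,0.005,-0.18,0,0,0,0, 1,0.005,-0.225,0,0,0,0]'
python3 -m jog '[1,-0.016,-0.045,0,0,0,0, 1,-0.035,-0.088,0,0,0,0, 1,-0.058,-0.13,0,0,0,0, 1,-0.084,-0.171,0,0,0,0, 1,-0.084,-0.171,0,0,0,0]'
python3 cmp.py cmp5; python3 look2.py m5; python3 edge.py pics/side0.png pics/cmp5_raw.png
python3 -c "
import cv2,numpy as np
a=cv2.imread('pics/top0.png')[140:300,185:325]; b=cv2.imread('pics/m5top_raw.png')[140:300,185:325]
cv2.imwrite('pics/fin_top.png',cv2.resize(np.hstack([a,b]),None,fx=2.8,fy=2.8,interpolation=cv2.INTER_CUBIC))
a=cv2.imread('pics/side0.png')[190:345,195:390]; b=cv2.imread('pics/m5side_raw.png')[190:345,195:390]
cv2.imwrite('pics/fin_side.png',cv2.resize(np.hstack([a,b]),None,fx=2.05,fy=2.05,interpolation=cv2.INTER_CUBIC))"
```

```text
t: 20.25
ee_pos: [0.411, 0.1567, 0.3878]
orientation: [-0.0, 0.171, 0.985, 0.0]
wrist_force: [0.4, 1.8, 0.0]
finger_gap: 0.0002
t: 20.75
ee_pos: [0.4156, -0.0691, 0.3864]
orientation: [0.001, 0.171, 0.985, 0.001]
wrist_force: [1.5, -0.1, 0.2]
finger_gap: 0.0006
t: 21.25
ee_pos: [0.329, -0.2415, 0.3863]
orientation: [0.0, 0.174, 0.985, -0.0]
wrist_force: [0.5, -0.1, 1.2]
finger_gap: 0.0004
pics/side0.png
[233.8 233.7 233.6 233.5 233.3 233.3 233.4 233.1 233.  232.8 232.8 232.8
 233.1 234. ]
[229.5 229.4 229.3 229.2 229.2 229.  228.9 228.8 228.6 222.8 222.2 221.9
 221.5 220.4]
pics/cmp5_raw.png
[233.8 233.8 233.7 233.6 233.4 233.4 233.4 233.2 233.1 232.9 232.8 232.9
 233.2 234.1]
[229.5 229.3 229.2 229.1 229.1 228.9 228.8 228.7 228.6 222.8 222.2 221.8
 221.4 220.2]
```

View pics/fin_top.png

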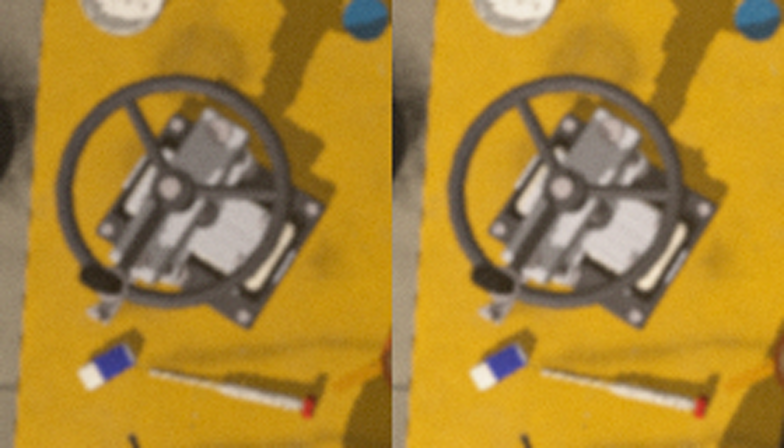

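View pics/fin_side.png

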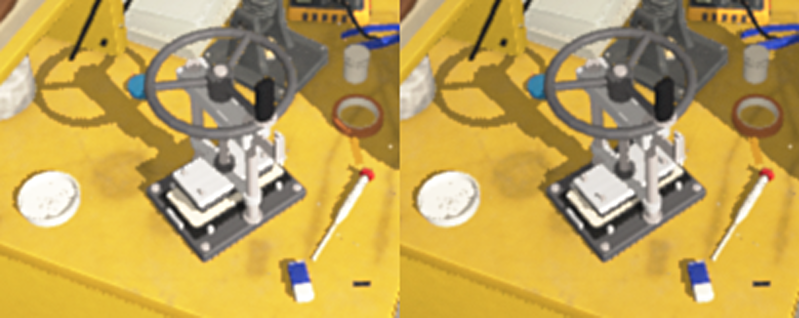

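```bash
python3 -c "
from plant import readout,ticket
s=readout.state(); print(s['t'],abs(s['joint_velocities']).max(),s['wrist_force'])
print(ticket.finish_job())"
```

```text
21.4 0.04108226219606055 [-0.23342703 -0.09064961 -0.91239549]
the job is handed in; nothing more can be done
None
```

I pushed the hand wheel one full turn clockwise by its handle, moved the arm clear and handed the job in at 21.4 s.

- **How it was done:** The fingers stayed shut and only pushed. About a third of the way round I backed off the handle, turned the tool half a turn to keep the wrist in range, and went on pushing. The end was approached in small steps, checked against the start picture. The wrist readings between moves never passed about 3.5 N.
- **Wheel angle:** After moving clear, the wheel's spoke edges in the side view lay within about 0.2 px of the start picture, which is under about 0.5°. The handle stands at the index tab again, and the platen over the phone is visibly lower.
- **Other things on the bench:** The phone, eraser, screwdriver, tape roll, jar and dish look unmoved in the before and after pictures. The side cutters are only partly in that view. I did not check the wick spool separately.
- **Disagreements:**
  - Partway round, my image estimates of the handle angle trailed the commanded angle by about 2–4°. I finished by the spoke comparison, not by the commanded angle.
  - With the fingers still near the wheel, a shadow shifted the upper spoke edge by about 0.1 px. That was gone after moving clear.

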